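# Zero the colorimeter on the blank at the green filter line

## Robot

A 6-joint arm with a two-finger parallel gripper is mounted at the origin on a cart in front of the work surface, level with it; the furniture and walls round the work are solid. World frame = base frame: x ahead of the robot, y to its left, z up, the work surface at z = 0. Lengths are in m, angles in rad, forces in N, time in s.
With the tool pointing down it reaches from about 0.35 to 0.925 m from the base axis. Payload 6.4 kg.
Tool frame: the origin (TCP) lies at the very end of the fingers, on their centre line; the grasp point (between the pads) lies 19 mm behind it; z points along the fingers, y is the direction in which the jaws open and shut (so a half turn about z gives the same grasp; the last joint's range is limited). The gripper opens to 94 mm and grips with 3 to 60 N. Pads are 16 mm wide; open, the fingers measure 119 mm over their backs; the gripper's body (75 mm by 177 mm) begins 78 mm behind the grasp point.
Start: joints at [-1.325, 0.245, 1.558, -0, 1.339, -0.174], TCP at [0.265, -0.594, 0.205] pointing down, gripper open.
Joint ranges: [-3.13, 3.13], [-1.02, 2.26], [0.13, 2.54], [-0.95, 4.09], [0.21, 2.88], [-2.74, 2.74]. Speed limits (rad/s): [2.57, 2.57, 3.14, 3.14, 3.14, 3.14].

## Interface

Orientations are given as a unit quaternion [x, y, z, w].
In Python, from plant import robot gives the robot as it stands.
- The arm moves only by the tool play_rows, never from a script. Its argument "steps" is one flat list of numbers, 7 for each row, row after row: the shift along the tool's x, y, z in mm, then the turn, a rotation vector about the tool's x, y, z in rad, then the finger opening in mm, from 0 to 94. A call has 1 to 8 rows; each row is the pose to reach, as a shift and turn from the pose measured when the call began, along the tool's axes at that moment; what a row does not reach only later rows make up. A row lasts 1/8 s, in which the tool goes at most 62.5 mm and 10.7 degrees, less where a joint would pass 70% of its speed; a pose out of reach is approached as far as the arm can. A call with a gripper value outside its range is refused whole. The fingers move at their own pace and stop on an object; "grip_force" is the grip in N (left out, the last holds). Time passes only in rows, so rows that repeat a pose let the fingers close. It gives the time, the measured TCP pose, the force and the opening at its end, in the units of the state.
- robot.observe(): the state, without advancing time (a new reading comes with each control period).
- robot.grab_frame(name): name is "scene" or "top" or "wrist"; returns the picture (384x512x3 uint8, blue, green, red); there is no depth.
- robot.camera_params(name): a dict with "fov_y" (degrees; the focal length in pixels is half the picture's height over the tangent of half this angle, whatever the lens; pixels are square), "cx", "cy" (the principal point, pixels), "extrinsics" (4x4, takes a point from world to camera coordinates); the wrist camera has in their place "tool_from_camera" (4x4, takes a point from camera to tool coordinates, whose origin is the TCP and whose axes are the flange's). Camera axes: x right, y up, looking along -z (the intrinsics and any distortion apply to the point x, -y, -z); pixel columns grow to the right and rows downward; lengths in m; the calibration is good to about 2 mm. A picture is of the moment at which its call begins: read the wrist's pose just before it. camera_params takes no time and is no camera call.
- robot.hand_in(): hands the job in, once; it reports no verdict.
The state is a dict: "time": time; "joint_positions": joint angles; "qvel": joint speeds; "effort": joint torques, N m; "tool_pos": TCP position; "tool_rot": TCP orientation; "force": force on the tool from outside, world axes, zero at the start; "torque": the same for the moment, N m; "grip_width": opening from 0.0 (shut) to 1.0 (fully open).
Only numpy, scipy, OpenCV 4.12 (cv2) and the standard library are available. Lean on these libraries where they do the work, as an engineer would, in place of code of your own. Each camera call takes 0.05 s, during which the arm holds its last target.

## Task

Get the filter colorimeter ready for haemoglobin readings: turn its wavelength dial until the white index line on the dial lines up with the green line of the scale ring, and push the cuvette lid fully shut (in either order), then press the blue zero key fully down and let it come up again. Do all of it with light pushes of the fingertips: do not pinch or lift anything, do not shift the colorimeter, and leave the other things on the bench alone.

Things in the scene. Friction and masses are not known exactly. Their poses are not given: they have to be found in the camera images.
- colorimeter: light grey colorimeter, 220 mm deep (own x, front to back), 290 mm wide (y, to its left), loose on the bench, 3 kg: it slides if pushed hard. Origin: centre of its underside. Its flat deck is 72 mm up, with the dial at right rear and the lidded cuvette block at left rear; the deck's front 75 mm is a dark panel that slopes down to the front by 0.22 rad. Clear space above it and behind it
- wavelength_dial (a joint): angle of the wavelength dial in rad, about a vertical axis through dial_centre: 0 when its pointer points straight to the back of the colorimeter (own +x), growing clockwise seen from above; range -2.3 to 2.3. It turns stiffly (about 0.03 N m) and stays where it is left. It starts anticlockwise of the green line by 0.9 to 2.6 rad
- dial_centre (a point): point on the dial's axis, on the upper face of the dial's flat skirt (a grey disc of 41 mm radius, its top 6.5 mm above the deck)
- dial_pointer: the dial's raised black pointer: a bar with flat flanks from the axis out to 33 mm radius (18 mm the other way), 15 mm wide at the axis, 10 mm at 31 mm radius, top 21 mm above the skirt; round hub of 12.5 mm radius, 22.5 mm high. A fingertip pushes a flank of the bar. Origin on the axis at deck height, own x along the bar to its nose
- dial_index (a point): outer end of the dial's white index line (1.8 mm wide), at 41 mm radius, at the height of the skirt's top; turns with the dial and lies in the direction in which the pointer points
- green_line (a point): inner end of the green line (3 mm wide) on the black scale ring round the dial, taken at 41 mm radius and the height of the skirt's top. The ring's other lines are white, 0.2 rad apart. The ring is clamped, at another angle every time: the green line lies 0.45 to 1.15 rad clockwise of straight back
- cuvette_lid (a joint): angle of the cuvette lid in rad: 0 = shut, grows as it opens upward and backward; starts at 0.9 to 1.35. A stiff hinge (0.035 N m) holds the lid wherever it is left
- lid_hinge (a point): middle of the lid's hinge line (along the colorimeter's y), at the lid's rear lower edge, 88.5 mm above the bench. The lid is a light grey slab, 70 mm wide (y), 11 mm thick, reaching 79 mm from the hinge line, plus a finger lip of 5 mm; shut, it lies level on a black block, its top 99.5 mm above the bench
- lid_panel: the lid's light grey slab itself, turning with the lid. Origin at point lid_hinge; own x runs from the free edge to the hinge, own z out of the outer (upper) face, which lies 11 mm from the origin along it
- lid_edge (a point): middle of the free (front, when shut) edge of the lid's outer (upper) face, 78 mm from the hinge line along the lid and 11 mm out from it; moves with the lid
- zero_key (a joint): travel of the blue zero key in m: 0 = up, 0.004 = fully down; a spring (0.9 N at the top, 3.9 N at the bottom) brings it up again
- zero_key_top (a point): centre of the upper face of the blue zero key (24 x 30 mm, standing 9 mm proud of the sloping panel at its right end); the key moves square to the panel, and a push straight down works it
- amber_bottle: small amber reagent bottle with a red cap, 31 mm across, 78 mm high, standing beside the right side of the colorimeter; origin: centre of its underside. Leave alone
- oil_bottle: small clear bottle with a white cap, 24 mm across, 55 mm high, standing beside the left side of the colorimeter; origin: centre of its underside. Leave alone
- blood_tube: capped blood tube lying on the bench in front of the colorimeter, 79 mm long, 16 mm thick; origin: at bench height under its middle. Leave alone
- specimen_cup: specimen cup with orange lid, 52 mm across, 56 mm high, at the left; origin: centre of its underside. Leave alone
- black_marker: black marker pen lying at the right, 135 mm long; origin: at bench height under its middle. Leave alone
- bench_timer: small white bench timer, 54 x 68 x 34 mm, at the right in front of the centrifuge; origin: centre of its underside. Leave alone

How it is judged:
On the way, in this order (a step that is already met when the one before it is completed fails the run):
1. the index line stands at the green line (within 3 mm) and the lid is shut, the zero key still up (horizontal distance between dial_index and green_line below 0.003 m and value of joint cuvette_lid below 0.05 rad and value of joint zero_key below 0.001 m), for 0.2 s.
2. the zero key is pressed down (3 mm or more of its 4 mm) while the dial is set and the lid is shut (value of joint zero_key above 0.003 m and horizontal distance between dial_index and green_line below 0.003 m and value of joint cuvette_lid below 0.05 rad), for 0.05 s.
At the end, for the whole second after the job is handed in: the index line of the dial is within 3 mm of the green line at the rim of the dial, the lid is shut (within 0.05 rad), the zero key has been pressed with both so and is up again, the colorimeter stands within 15 mm of where it was and every other thing within 20 mm (all of step 1 and distance of colorimeter from where it was at the start of the episode below 0.015 m and linear speed of colorimeter below 0.01 m/s and distance of each of amber_bottle, oil_bottle, blood_tube, specimen_cup, black_marker, bench_timer from where it was at the start of the episode below 0.02 m); the robot touches nothing.
It fails at once if the dial's pointer knob is pinched or forced (more than 20 N on it) (contact force between the fingers and dial_pointer above 20 N).
It fails at once if the lid is pinched or forced while it still stands open (more than 30 N on it at over 0.15 rad) (contact force between the fingers and lid_panel above 30 N and value of joint cuvette_lid above 0.15 rad).
It fails at once if any part of the colorimeter is pressed or pinched by the fingers with more than 60 N (contact force between the fingers and colorimeter above 60 N).
It fails at once if the colorimeter is shifted more than 15 mm, lifted or tipped (distance of colorimeter from where it was at the start of the episode above 0.015 m or height (world z) of colorimeter above 0.008 m or angle between colorimeter's own z axis and vertical above 0.06 rad).
It fails at once if a thing standing by is moved more than 20 mm or knocked over (distance of any of amber_bottle, oil_bottle, blood_tube, specimen_cup, black_marker, bench_timer from where it was at the start of the episode above 0.02 m or angle between any of amber_bottle, oil_bottle's own z axis and vertical above 0.5 rad).
It also fails if it takes over 64 s, if anything falls off the work surface, if the arm or the gripper's body presses on something with over 40 N, if the wrist force passes 120 N, or if a joint passes its speed limit or range.

## Working session

There is one attempt and no reset: what is moved stays moved. The work goes in short steps, Python scripts to look and compute and a tool call to move; the robot and the scene stay as the last step left them, time stands still between calls to the robot, and variables do not carry over. Pictures are saved under pics/ and viewed, and the job is handed in when it is done.

Besides the shell and the picture viewer there is one more tool, called after "Request:" as name(argument=value, ...) on one line, values as JSON. play_rows: Moves the arm, as the interface text tells. Its arguments: {"type":"object","properties":{"steps":{"type":"array"},"grip_force":{"type":"number"}},"required":["steps"]}

```bash
ls; mkdir -p pics
python3 - <<'E'
from plant import robot
import cv2,numpy as np
np.set_printoptions(precision=4,suppress=True)
s=robot.observe();print(s)
for n in ["scene","top","wrist"]:
    cv2.imwrite(f"pics/{n}0.png",robot.grab_frame(n));print(n,robot.camera_params(n))
E
```

```text
pics
{'time': 0.0, 'joint_positions': array([-1.3251,  0.2458,  1.559 , -0.    ,  1.3387, -0.1741]), 'qvel': array([-0.0004,  0.0008, -0.0023, -0.0027,  0.0026,  0.0007]), 'effort': array([  0.0003, -41.5824, -31.4607,   0.0685,   0.033 ,  -0.0001]), 'tool_pos': array([ 0.2648, -0.593 ,  0.2044]), 'tool_rot': array([ 0.978 ,  0.2084, -0.    , -0.0009]), 'force': array([-0.3618,  0.2667,  0.0781]), 'torque': array([-0.0225, -0.0455,  0.0515]), 'grip_width': 0.9993561911529902}
scene {'fov_y': 50.97901951866989, 'cx': 254.2407855606168, 'cy': 191.4347910854892, 'extrinsics': array([[-0.8352, -0.55  ,  0.0032,  0.4913],
       [ 0.3943, -0.5946,  0.7007, -0.273 ],
       [-0.3834,  0.5865,  0.7134, -1.1279],
       [ 0.    ,  0.    ,  0.    ,  1.    ]])}
top {'fov_y': 50.80094199175831, 'cx': 252.41271723142063, 'cy': 194.47410562323634, 'extrinsics': array([[ 0.0075, -0.9997,  0.0212,  0.0259],
       [ 0.9971,  0.0091,  0.0758, -0.5499],
       [-0.076 ,  0.0206,  0.9969, -1.2309],
       [ 0.    ,  0.    ,  0.    ,  1.    ]])}
wrist {'fov_y': 66.03280581565923, 'cx': 251.55211636112844, 'cy': 190.69046504133968, 'tool_from_camera': array([[ 0.0005,  0.9616,  0.2743,  0.0803],
       [ 1.    , -0.0002, -0.0009, -0.0008],
       [-0.0008,  0.2743, -0.9616, -0.1799],
       [ 0.    ,  0.    ,  0.    ,  1.    ]])}
```

View pics/scene0.png

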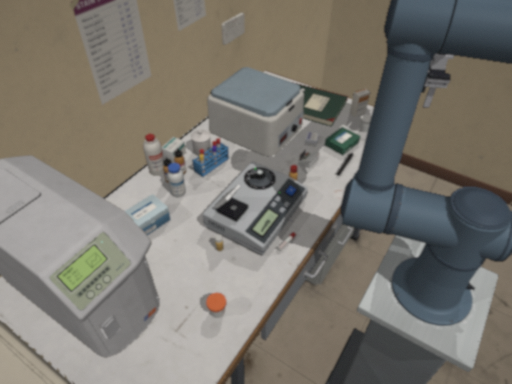

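View pics/top0.png

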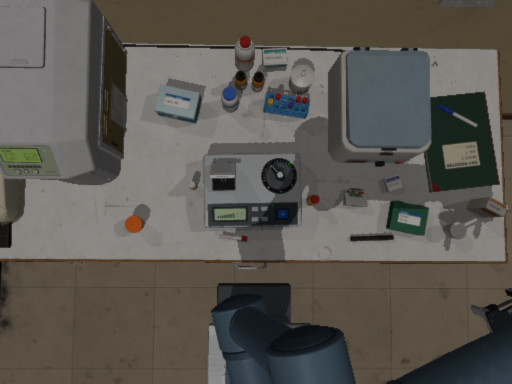

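Run:
```python
import cv2
a=cv2.imread("pics/top0.png")[140:245,185:325]; cv2.imwrite("pics/topc.png",cv2.resize(a,None,fx=5.6,fy=5.6,interpolation=cv2.INTER_CUBIC))
a=cv2.imread("pics/scene0.png")[150:260,190:320]; cv2.imwrite("pics/scenec.png",cv2.resize(a,None,fx=5.4,fy=5.4,interpolation=cv2.INTER_CUBIC))
```

```text
(no output)
```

View pics/topc.png

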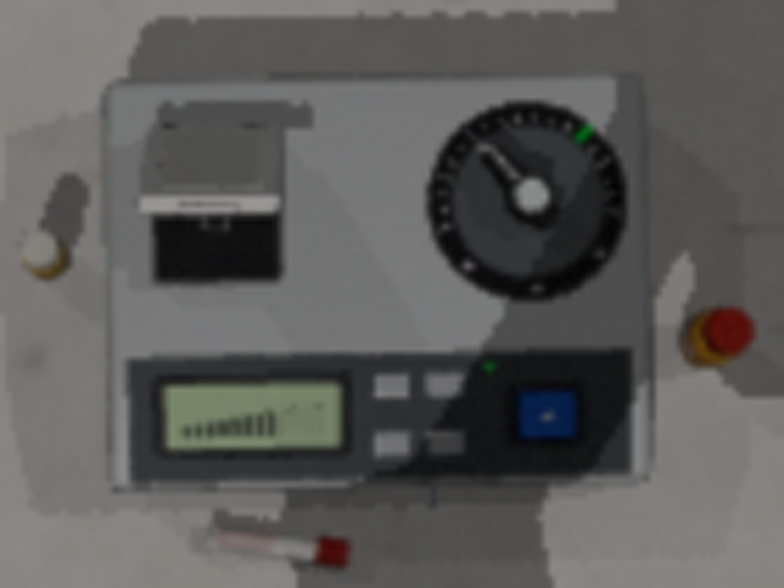

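View pics/scenec.png

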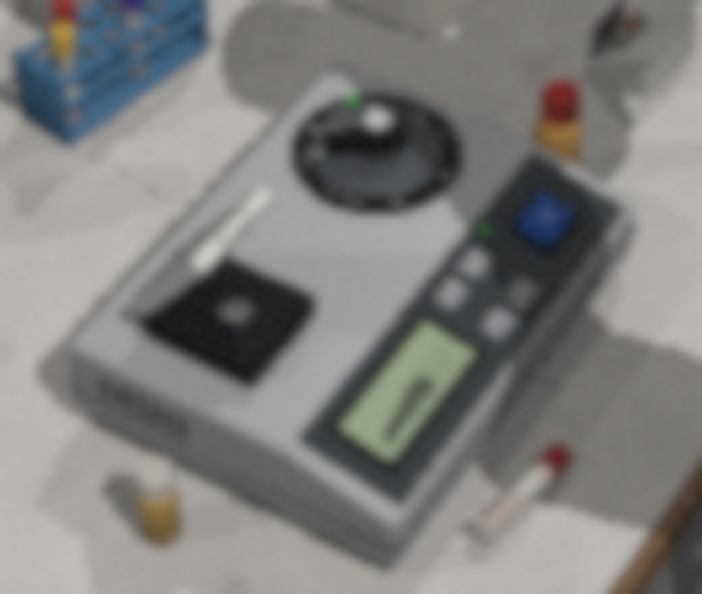

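```bash
cat > h.py <<'E'
import numpy as np,cv2
from scipy.spatial.transform import Rotation as R
np.set_printoptions(precision=4,suppress=True)
def ray(robot,name,uv,s=None):
    p=robot.camera_params(name); f=192/np.tan(np.radians(p['fov_y']/2))
    d=np.array([(uv[0]-p['cx'])/f,-(uv[1]-p['cy'])/f,-1.])
    if name=='wrist':
        T=np.eye(4);T[:3,:3]=R.from_quat(s['tool_rot']).as_matrix();T[:3,3]=s['tool_pos']
        M=T@p['tool_from_camera']
    else: M=np.linalg.inv(p['extrinsics'])
    return M[:3,3],M[:3,:3]@d
def atz(robot,name,uv,z,s=None):
    o,d=ray(robot,name,uv,s); return o+d*(z-o[2])/d[2]
def proj(robot,name,P,s=None):
    p=robot.camera_params(name); f=192/np.tan(np.radians(p['fov_y']/2))
    if name=='wrist':
        T=np.eye(4);T[:3,:3]=R.from_quat(s['tool_rot']).as_matrix();T[:3,3]=s['tool_pos']
        E=np.linalg.inv(T@p['tool_from_camera'])
    else:E=p['extrinsics']
    c=E[:3,:3]@P+E[:3,3]; return np.array([p['cx']+f*c[0]/-c[2],p['cy']-f*c[1]/-c[2]])
E
python3 - <<'E'
from h import *
from plant import robot
k=lambda u,v:(u/5.6+185-.4,v/5.6+140-.4)
m=lambda u,v:(u/5.4+190-.4,v/5.4+150-.4)
for n,u,v,z in [("RL",108,80,.072),("RR",642,78,.072),("FL",112,488,.05),("FR",648,483,.05),("dial",531,197,.1),("dialring",528,200,.0785),("green",584,132,.075),("nose",482,148,.0995),("key",547,414,.072),("key",547,414,.065),("hinge?",211,125,.09),("lidedgeL",140,204,.16),("lidedgeR",281,204,.16),("amber",727,332,.078),("oil",41,250,.055),("tubeL",200,540,.01),("tubeR",350,552,.01)]:
    print(n,atz(robot,"top",k(u,v),z))
for n,u,v,z in [("RL?",70,345,.072),("RR",330,75,.072),("knob",377,120,.1),("key",545,222,.065),("key",545,222,.07)]:
    print(n,atz(robot,"scene",m(u,v),z))
E
```

```text
RL [0.6659 0.1772 0.072 ]
RR [ 0.6702 -0.108   0.072 ]
FL [0.4492 0.1737 0.05  ]
FR [ 0.454  -0.1139  0.05  ]
dial [ 0.6019 -0.0461  0.1   ]
dialring [ 0.603  -0.0464  0.0785]
green [ 0.6402 -0.0765  0.075 ]
nose [ 0.6274 -0.0205  0.0995]
key [ 0.49   -0.0574  0.072 ]
key [ 0.4902 -0.058   0.065 ]
hinge? [0.6395 0.1211 0.09  ]
lidedgeL [0.5889 0.1516 0.16  ]
lidedgeR [0.5896 0.0824 0.16  ]
amber [ 0.5339 -0.152   0.078 ]
oil [0.5763 0.2133 0.055 ]
tubeL [0.4208 0.1286 0.01  ]
tubeR [0.4147 0.0457 0.01  ]
RL? [0.6606 0.1766 0.072 ]
RR [ 0.6656 -0.0949  0.072 ]
knob [ 0.6015 -0.0503  0.1   ]
key [ 0.4888 -0.0625  0.065 ]
key [ 0.4866 -0.058   0.07  ]
```

```bash
cat >> h.py <<'E'
def rel(s,P,yaw=None):
    """world target -> tool shift mm, and tool-z turn to get tool x at world yaw"""
    T=R.from_quat(s['tool_rot']); d=T.inv().apply(np.array(P)-s['tool_pos'])*1000
    r=np.zeros(3)
    if yaw is not None:
        G=R.from_euler('z',yaw)*R.from_quat([1,0,0,0]); r=(T.inv()*G).as_rotvec()
    return np.round(d,1),np.round(r,3)
E
python3 - <<'E'
from h import *
from plant import robot
s=robot.observe()
print(rel(s,[.47,-.14,.3],0),rel(s,[.56,.03,.27],0))
E
```

```text
(array([ 372.1, -330.3,  -94.8]), array([-0.001,  0.   ,  0.42 ])) (array([ 523.5, -448.8,  -64.6]), array([-0.001,  0.   ,  0.42 ]))
```

Request:
play_rows(steps=[372,-330,-95,0,0,0.42,0,372,-330,-95,0,0,0.42,0,372,-330,-95,0,0,0.42,0,372,-330,-95,0,0,0.42,0,372,-330,-95,0,0,0.42,0,372,-330,-95,0,0,0.42,0,372,-330,-95,0,0,0.42,0,372,-330,-95,0,0,0.42,0], grip_force=10)

```text
time: 1.15
tool_pos: [0.4677, -0.1441, 0.2993]
tool_rot: [1.0, -0.0, -0.0, -0.001]
force: [1.0, -0.0, -0.2]
grip_width: 0.188
```

Run:
```python
from h import *
from plant import robot
s=robot.observe();print(s['time'],s['tool_pos'],s['grip_width'])
print(rel(s,[.56,.03,.27],0))
```

```text
1.15 [ 0.4677 -0.1441  0.2993] 0.18815693902964692
(array([  92.2, -174.1,   29.5]), array([-0.001,  0.   , -0.   ]))
```

Request:
play_rows(steps=[92,-174,30,0,0,0,0,92,-174,30,0,0,0,0,92,-174,30,0,0,0,0,92,-174,30,0,0,0,0,92,-174,30,0,0,0,0])

```text
time: 1.78
tool_pos: [0.5596, 0.0301, 0.269]
tool_rot: [1.0, 0.0, -0.001, -0.0]
force: [0.2, -0.4, 0.7]
grip_width: 0.005
```

Run:
```python
from h import *
from plant import robot
s=robot.observe();print(s['time'],s['tool_pos'],s['tool_rot'],s['grip_width'])
cv2.imwrite("pics/w1.png",robot.grab_frame("wrist"))
np.save("w1.npy",np.r_[s['tool_pos'],s['tool_rot']])
```

```text
1.775 [0.5596 0.0301 0.269 ] [ 1.      0.0004 -0.0007 -0.0005] 0.005270419333187807
```

View pics/w1.png

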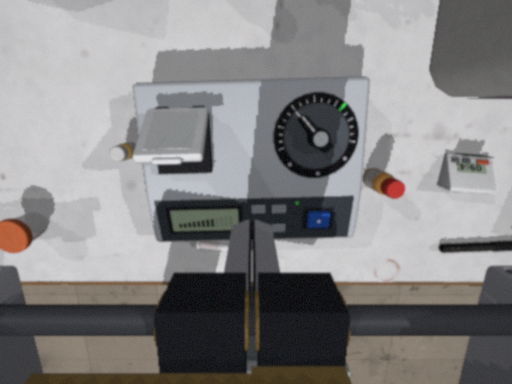

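Run:
```python
import cv2
a=cv2.imread("pics/w1.png")
b=cv2.resize(a[85:185,265:365],None,fx=6,fy=6,interpolation=cv2.INTER_CUBIC); cv2.imwrite("pics/w1d.png",b)
b=cv2.resize(a[70:190,120:230],None,fx=5,fy=5,interpolation=cv2.INTER_CUBIC); cv2.imwrite("pics/w1l.png",b)
```

```text
(no output)
```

View pics/w1d.png

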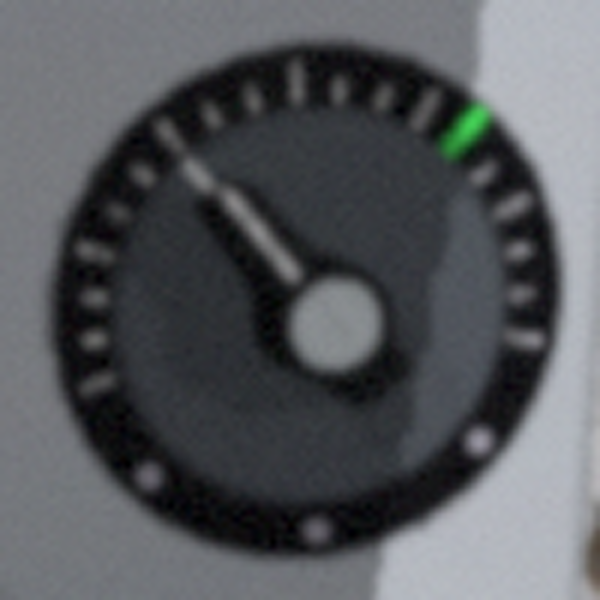

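View pics/w1l.png

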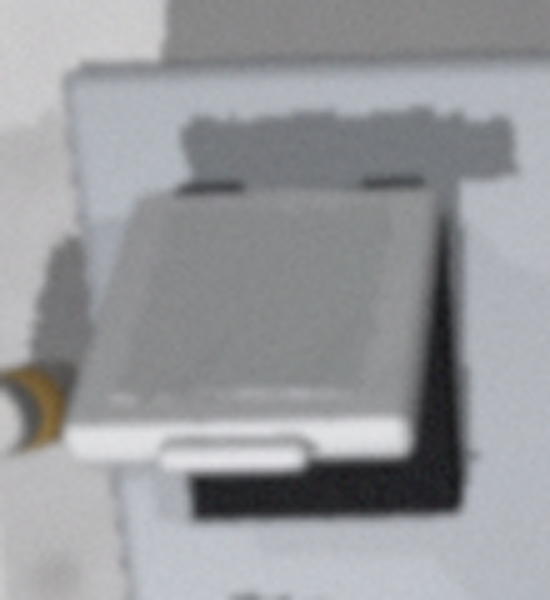

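```bash
cat > m.py <<'E'
from h import *
from plant import robot
v=np.load("w1.npy");s=dict(tool_pos=v[:3],tool_rot=v[3:])
d=lambda u,v:(u/6+265-.4,v/6+85-.4)
l=lambda u,v:(u/5+120-.4,v/5+70-.4)
W=lambda uv,z:atz(robot,"wrist",uv,z,s)
for n,uv,z in [("ringc",d(307,298),.0765),("skirtc",d(310,302),.0785),("hub",d(336,325),.101),("idx",d(186,160),.0785),("green",d(455,155),.0785),("hubline",d(297,275),.0995),("nose",d(228,193),.0995),
 ("RL",(135,85),.072),("RR",(368,78),.072),("key",(318,219.5),.067),
 ("hingeL",l(210,187),.0885),("hingeR",l(395,183),.0885),("blockFL",l(195,517),.0885),("blockFR",l(462,508),.0885)]:
    print(n,W(uv,z))
c=W(d(310,302),.0785)
for n,uv in [("idx",d(186,160)),("green",d(455,155))]:
    e=W(uv,.0785)-c; print(n,np.hypot(*e[:2]),-np.arctan2(e[1],e[0]))
E
python3 m.py
```

```text
ringc [ 0.6062 -0.0489  0.0765]
skirtc [ 0.6056 -0.0491  0.0785]
hub [ 0.6033 -0.0496  0.101 ]
idx [ 0.6338 -0.0224  0.0785]
green [ 0.6349 -0.0765  0.0785]
hubline [ 0.6127 -0.0418  0.0995]
nose [ 0.6281 -0.0276  0.0995]
RL [0.664  0.1712 0.072 ]
RR [ 0.6723 -0.1082  0.072 ]
key [ 0.4892 -0.0611  0.067 ]
hingeL [0.6387 0.1365 0.0885]
hingeR [0.6396 0.093  0.0885]
blockFL [0.5594 0.1468 0.0885]
blockFR [0.5618 0.0801 0.0885]
idx 0.038889693080604436 -0.7583809739883467
green 0.040108667776185665 0.7527729820902754
```

```bash
cat >> m.py <<'E'
print("---")
for th in np.arange(.8,1.4,.1):
    P=lambda r,n,y=.1145:np.array([.640-r*np.cos(th)+n*np.sin(th),y,.0885+r*np.sin(th)+n*np.cos(th)])
    a=proj(robot,"wrist",P(78,11) if 0 else P(.078,.011),s);b=proj(robot,"wrist",P(.078,0),s);t=proj(robot,"top",P(.078,.011))
    print(th,(a-[119.6,69.6])*5,(b-[119.6,69.6])*5,"top",(t-[184.6,139.6])*5.6,P(.078,.011))
E
python3 m.py|sed -n '/---/,$p'
```

```text
---
0.8 [244.9711 420.529 ] [257.8167 452.5781] top [216.5284 197.4216] [0.5935 0.1145 0.1521]
0.9 [236.524 390.745] [249.0747 428.5544] top [216.2588 183.0924] [0.6001 0.1145 0.1564]
1.0 [228.5477 357.2462] [240.5938 400.5946] top [216.068  168.0513] [0.6071 0.1145 0.1601]
1.1 [221.1995 320.366 ] [232.5201 368.8784] top [215.9591 152.4722] [0.6144 0.1145 0.163 ]
1.2 [214.6365 280.5533] [225.0068 333.6921] top [215.9338 136.5394] [0.622  0.1145 0.1652]
1.2999999999999998 [209.0093 238.3709] [218.2089 295.4344] top [215.9929 120.444 ] [0.6297 0.1145 0.1666]
```

Run:
```python
from h import *
from plant import robot
s=robot.observe()
print(rel(s,[.632,.1145,.185],0))
s=dict(tool_pos=np.array([.632,.1145,.185]),tool_rot=[1,0,0,0])
for th in np.arange(1.1,-.1,-.1):
    r,n=.062,.011
    P=np.array([.641-r*np.cos(th)+n*np.sin(th)+.008,.1145,.0885+r*np.sin(th)+n*np.cos(th)])
    print(round(th,1),P,rel(s,P)[0])
```

```text
(array([ 72.4, -85.2,  84.4]), array([-0.001,  0.001, -0.001]))
1.1 [0.6307 0.1145 0.1487] [-1.3  0.  36.3]
1.0 [0.6248 0.1145 0.1466] [-7.2  0.  38.4]
0.9 [0.6191 0.1145 0.1439] [-12.9   0.   41.1]
0.8 [0.6137 0.1145 0.1406] [-18.3   0.   44.4]
0.7 [0.6087 0.1145 0.1369] [-23.3   0.   48.1]
0.6 [0.604  0.1145 0.1326] [-28.    0.   52.4]
0.5 [0.5999 0.1145 0.1279] [-32.1   0.   57.1]
0.4 [0.5962 0.1145 0.1228] [-35.8   0.   62.2]
0.3 [0.593  0.1145 0.1173] [-39.    0.   67.7]
0.2 [0.5904 0.1145 0.1116] [-41.6   0.   73.4]
0.1 [0.5884 0.1145 0.1056] [-43.6   0.   79.4]
-0.0 [0.587  0.1145 0.0995] [-45.    0.   85.5]
-0.1 [0.5862 0.1145 0.0933] [-45.8   0.   91.7]
```

Request:
play_rows(steps=[72,-84,84,0,0,0,0,72,-84,84,0,0,0,0,72,-84,84,0,0,0,0,72,-84,84,0,0,0,0])

```text
time: 2.33
tool_pos: [0.6316, 0.112, 0.1856]
tool_rot: [1.0, -0.001, -0.001, -0.0]
force: [0.4, 0.0, -0.0]
grip_width: 0.006
```

Run:
```python
from h import *
from plant import robot
s=robot.observe();print(s['time'],s['tool_pos'],s['force'])
cv2.imwrite("pics/w2.png",robot.grab_frame("wrist"))
for th in np.arange(1.1,-.1,-.1):
    r,n=.062,.011
    P=np.array([.641-r*np.cos(th)+n*np.sin(th)+.008,.1145,.0885+r*np.sin(th)+n*np.cos(th)])
    print(round(th,1),rel(s,P,0))
```

```text
2.325 [0.6316 0.112  0.1856] [ 0.4041  0.0197 -0.0486]
1.1 (array([-0.9, -2.5, 36.9]), array([-0.   ,  0.001, -0.002]))
1.0 (array([-6.8, -2.5, 39. ]), array([-0.   ,  0.001, -0.002]))
0.9 (array([-12.5,  -2.5,  41.7]), array([-0.   ,  0.001, -0.002]))
0.8 (array([-17.9,  -2.5,  45. ]), array([-0.   ,  0.001, -0.002]))
0.7 (array([-22.9,  -2.5,  48.8]), array([-0.   ,  0.001, -0.002]))
0.6 (array([-27.5,  -2.5,  53. ]), array([-0.   ,  0.001, -0.002]))
0.5 (array([-31.7,  -2.5,  57.8]), array([-0.   ,  0.001, -0.002]))
0.4 (array([-35.4,  -2.5,  62.9]), array([-0.   ,  0.001, -0.002]))
0.3 (array([-38.5,  -2.5,  68.3]), array([-0.   ,  0.001, -0.002]))
0.2 (array([-41.1,  -2.4,  74. ]), array([-0.   ,  0.001, -0.002]))
0.1 (array([-43.1,  -2.4,  80. ]), array([-0.   ,  0.001, -0.002]))
-0.0 (array([-44.5,  -2.4,  86.1]), array([-0.   ,  0.001, -0.002]))
-0.1 (array([-45.3,  -2.4,  92.4]), array([-0.   ,  0.001, -0.002]))
```

View pics/w2.png

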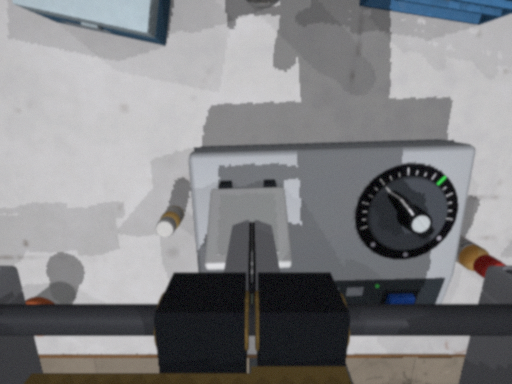

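Request:
play_rows(steps=[-1,-2,37,0,0,0,0,-7,-2,39,0,0,0,0,-12,-2,42,0,0,0,0,-18,-2,45,0,0,0,0,-23,-2,49,0,0,0,0,-27,-2,53,0,0,0,0,-32,-2,58,0,0,0,0,-35,-2,63,0,0,0,0])

```text
time: 3.38
tool_pos: [0.5966, 0.1139, 0.1234]
tool_rot: [1.0, -0.001, 0.0, -0.0]
force: [0.3, 1.0, 0.7]
grip_width: 0.005
```

Run:
```python
from h import *
from plant import robot
s=robot.observe();print(s['time'],s['tool_pos'],s['force'])
cv2.imwrite("pics/s3.png",cv2.resize(robot.grab_frame("scene")[130:270,180:330],None,fx=4,fy=4,interpolation=cv2.INTER_CUBIC))
```

```text
3.375 [0.5966 0.1139 0.1234] [0.3429 1.0268 0.6607]
```

View pics/s3.png

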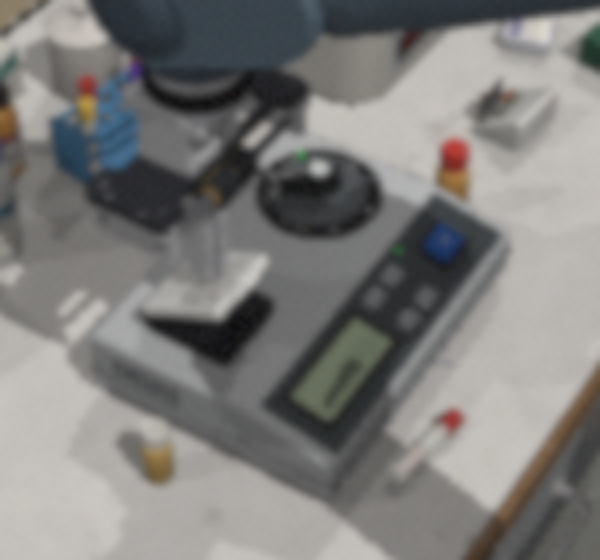

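Request:
play_rows(steps=[-3,0,6,0,0,0,0,-6,0,12,0,0,0,0,-8,0,18,0,0,0,0,-9,0,22,0,0,0,0,-9,0,24,0,0,0,0,-9,0,25,0,0,0,0])

```text
time: 4.18
tool_pos: [0.5866, 0.1139, 0.0994]
tool_rot: [1.0, -0.001, -0.001, -0.0]
force: [-9.5, -0.9, 16.1]
grip_width: 0.005
```

Request:
play_rows(steps=[0,0,-40,0,0,0,0,0,0,-70,0,0,0,0,0,0,-70,0,0,0,0])

```text
time: 4.55
tool_pos: [0.5887, 0.114, 0.1721]
tool_rot: [1.0, -0.001, 0.002, -0.0]
force: [0.3, -0.8, -1.0]
grip_width: 0.006
```

```bash
cat >> h.py <<'E'
def dialpose(phi,off,r=.024,z=.086,c=(.604,-.049)):
    u=np.array([np.cos(phi),-np.sin(phi)]);ty=np.array([-np.sin(phi),-np.cos(phi)])
    return np.r_[np.array(c)+r*u-off*ty,z]
E
python3 - <<'E'
from h import *
from plant import robot
s=robot.observe();print(s['time'],s['tool_pos'],s['force'],s['joint_positions'])
cv2.imwrite("pics/w4.png",robot.grab_frame("wrist"))
np.save("w4.npy",np.r_[s['tool_pos'],s['tool_rot']])
print(rel(s,dialpose(-.77,.032,z=.16),.77))
E
```

```text
4.55 [0.5887 0.114  0.1721] [ 0.3159 -0.8016 -0.9944] [0.0023 0.1587 1.7208 0.0002 1.259  1.5749]
(array([ 10.4, 123.3,  12.1]), array([ 0.001, -0.003, -0.772]))
```

View pics/w4.png

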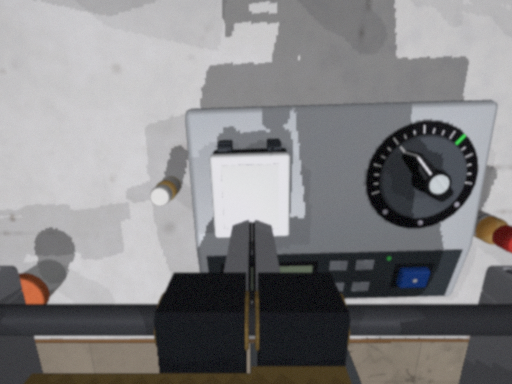

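Request:
play_rows(steps=[10,123,12,0,0,-0.77,0,10,123,12,0,0,-0.77,0,10,123,12,0,0,-0.77,0,10,123,12,0,0,-0.77,0,10,123,12,0,0,-0.77,0,10,123,12,0,0,-0.77,0])

```text
time: 5.35
tool_pos: [0.5958, -0.0089, 0.1554]
tool_rot: [0.927, 0.374, -0.002, -0.001]
force: [0.3, 0.0, -0.5]
grip_width: 0.005
```

Run:
```python
from h import *
from plant import robot
s=robot.observe();print(s['time'],s['tool_pos'],s['tool_rot'],s['force'])
cv2.imwrite("pics/w5.png",robot.grab_frame("wrist"))
np.save("w5.npy",np.r_[s['tool_pos'],s['tool_rot']])
print(rel(s,dialpose(-.77,.032),.77))
```

```text
5.35 [ 0.5958 -0.0089  0.1554] [ 0.9273  0.3744 -0.002  -0.0013] [ 0.3054  0.0337 -0.478 ]
(array([ 2.2,  2.8, 69.4]), array([-0.004,  0.003, -0.003]))
```

View pics/w5.png

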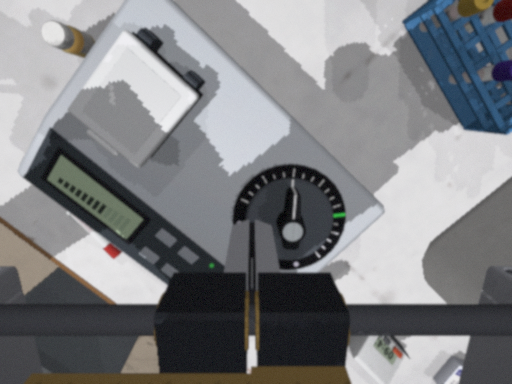

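Run:
```python
import cv2
a=cv2.imread("pics/w5.png")
cv2.imwrite("pics/w5d.png",cv2.resize(a[155:280,220:360],None,fx=5,fy=5,interpolation=cv2.INTER_CUBIC))
```

```text
(no output)
```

View pics/w5d.png

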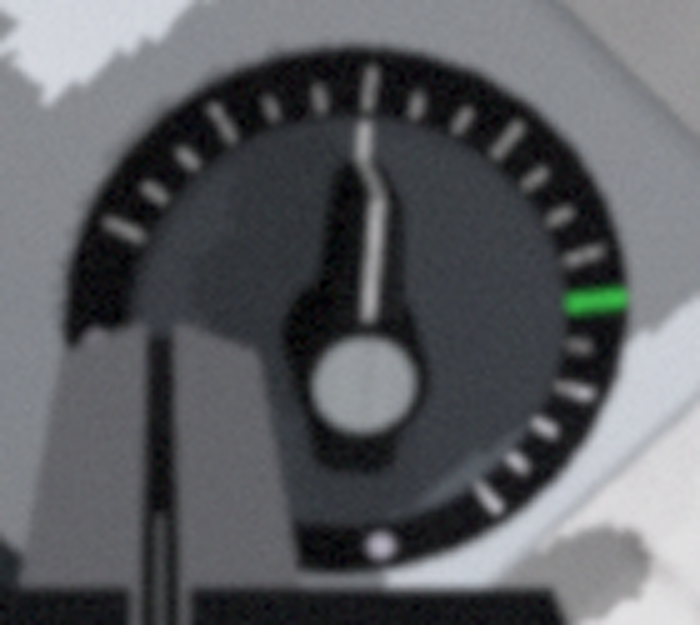

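Run:
```python
from h import *
from plant import robot
v=np.load("w5.npy");s=dict(tool_pos=v[:3],tool_rot=v[3:])
d=lambda u,v:atz(robot,"wrist",(u/5+220-.4,v/5+155-.4),z,s)
z=.101;h=d(364,385);print(h)
z=.0785;i=d(362,120);g=d(568,300);print(i,g)
for e in(i-h,g-h):print(np.hypot(*e[:2]),-np.arctan2(e[1],e[0]))
```

```text
[ 0.6031 -0.0497  0.101 ]
[ 0.6335 -0.0217  0.0785] [ 0.6363 -0.0738  0.0785]
0.04129677773227254 -0.7440531710712173
0.04096959767176355 0.6292136597376266
```

Request:
play_rows(steps=[2,2,55,0,0,0,0,2,2,69,0,0,0,0,2,2,69,0,0,0,0])

```text
time: 5.78
tool_pos: [0.5976, -0.0086, 0.0856]
tool_rot: [0.927, 0.374, -0.003, -0.002]
force: [0.3, 1.1, -0.2]
grip_width: 0.005
```

```bash
cat > d.py <<'E'
from h import *
from plant import robot
import sys
off=float(sys.argv[1]); s=robot.observe();print(s['time'],s['tool_pos'],-R.from_quat(s['tool_rot']).as_euler('xyz')[2],s['force'])
for p in np.arange(*map(float,sys.argv[2:5])): print(round(p,2),*rel(s,dialpose(p,off,c=(.6035,-.0495)),-p))
E
python3 d.py .019 -.75 .75 .15
```

```text
5.775 [ 0.5976 -0.0086  0.0856] -0.7671489892436503 [ 0.3218  1.0944 -0.1766]
-0.75 [ 0.2 14.9 -0.5] [-0.006  0.004  0.017]
-0.6 [ 2.7 18.8 -0.5] [-0.005  0.005  0.167]
-0.45 [ 4.6 23.  -0.5] [-0.005  0.005  0.317]
-0.3 [ 5.9 27.4 -0.5] [-0.005  0.005  0.467]
-0.15 [ 6.4 31.9 -0.6] [-0.004  0.006  0.617]
0.0 [ 6.3 36.5 -0.6] [-0.004  0.006  0.767]
0.15 [ 5.6 41.  -0.6] [-0.004  0.006  0.917]
0.3 [ 4.1 45.4 -0.6] [-0.003  0.007  1.067]
0.45 [ 2.  49.5 -0.7] [-0.003  0.007  1.217]
0.6 [-0.7 53.2 -0.7] [-0.002  0.007  1.367]
```

Push the pointer to about 0.15 first.

Request:
play_rows(steps=[0,10,0,0,0,0.02,0,0,15,0,0,0,0.02,0,2.5,19,0,0,0,0.165,0,4.5,23,0,0,0,0.315,0,6,27.5,0,0,0,0.465,0,6.5,32,0,0,0,0.615,0,6.5,36.5,0,0,0,0.765,0,5.5,41,0,0,0,0.915,0])

```text
time: 6.78
tool_pos: [0.6309, -0.0342, 0.0865]
tool_rot: [0.997, -0.076, -0.003, -0.001]
force: [-0.1, 2.4, 0.6]
grip_width: 0.004
```

```bash
python3 - <<'E'
from h import *
from plant import robot
s=robot.observe();print(s['time'],s['tool_pos'],s['tool_rot'],s['force'])
a=robot.grab_frame("wrist")
cv2.imwrite("pics/w6.png",cv2.resize(a[130:290,180:370],None,fx=3.7,fy=3.7,interpolation=cv2.INTER_CUBIC))
E
python3 d.py .019 .15 .7 .15
```

```text
6.775 [ 0.6309 -0.0342  0.0865] [ 0.9971 -0.0765 -0.0028 -0.0009] [-0.0912  2.363   0.621 ]
6.825 [ 0.6311 -0.0348  0.0865] 0.15653657745162985 [-0.9865  1.0053  0.5743]
0.15 [-1.  -0.3  0.5] [-0.001  0.006 -0.007]
0.3 [1.6 3.5 0.5] [-0.001  0.006  0.143]
0.45 [3.6 7.6 0.5] [-0.     0.006  0.293]
0.6 [ 4.9 12.   0.5] [0.    0.006 0.443]
```

View pics/w6.png

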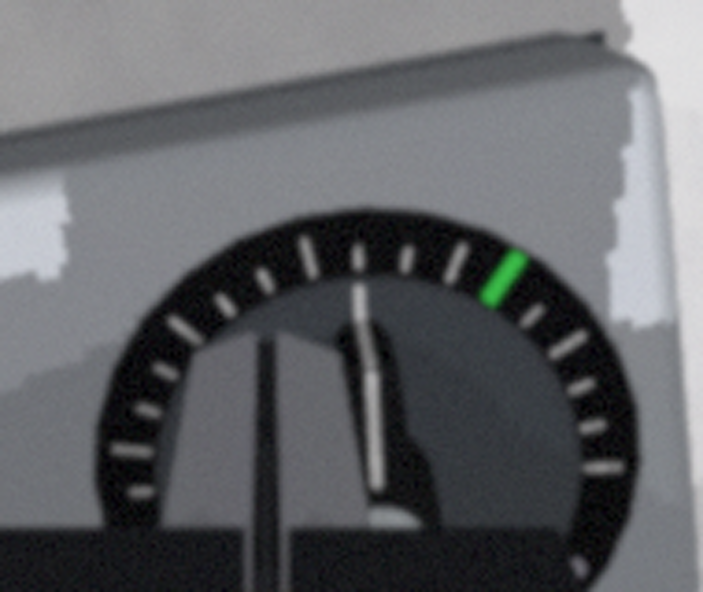

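Request:
play_rows(steps=[1.5,3.5,0.5,0,0,0.14,0,3.5,7.5,0.5,0,0,0.29,0,4.5,9.5,0.5,0,0,0.36,0,4.5,9.5,0.5,0,0,0.36,0])

```text
time: 7.32
tool_pos: [0.6346, -0.045, 0.0868]
tool_rot: [0.967, -0.254, -0.002, -0.0]
force: [-0.7, 0.1, 1.0]
grip_width: 0.005
```

```bash
python3 - <<'E'
from h import *
from plant import robot
s=robot.observe();print(s['time'],s['tool_pos'],s['tool_rot'],s['force'])
a=robot.grab_frame("wrist")
np.save("w7.npy",np.r_[s['tool_pos'],s['tool_rot']])
cv2.imwrite("pics/w7.png",cv2.resize(a[150:290,200:370],None,fx=4,fy=4,interpolation=cv2.INTER_CUBIC))
E
python3 d.py .019 .45 .8 .05
```

```text
7.325 [ 0.6346 -0.045   0.0868] [ 0.9671 -0.2544 -0.0022 -0.0003] [-0.6845  0.0834  0.9508]
7.375 [ 0.6346 -0.045   0.0868] 0.5143159287179155 [0.7535 0.9782 0.3712]
0.45 [-2.2 -1.3  0.8] [ 0.001  0.004 -0.064]
0.5 [-1.2 -0.2  0.8] [ 0.001  0.004 -0.014]
0.55 [-0.2  1.1  0.8] [0.001 0.004 0.036]
0.6 [0.6 2.3 0.8] [0.001 0.004 0.086]
0.65 [1.4 3.6 0.8] [0.001 0.004 0.136]
0.7 [2.2 4.9 0.8] [0.001 0.004 0.186]
0.75 [2.9 6.3 0.8] [0.001 0.004 0.236]
```

View pics/w7.png

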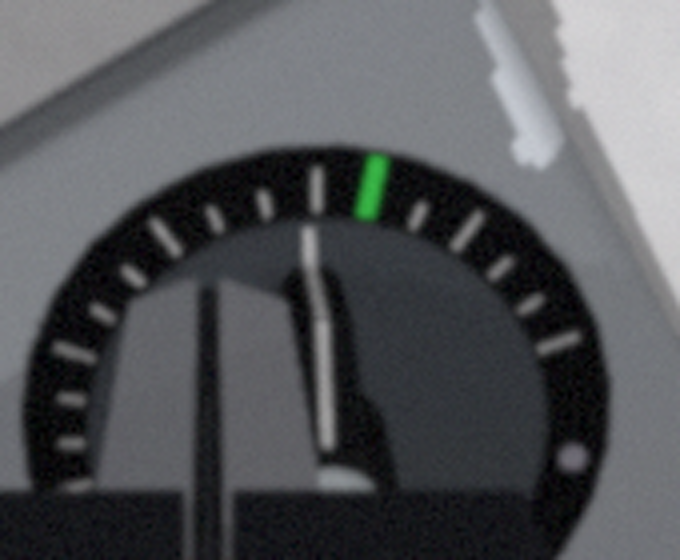

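```bash
cat > ig.py <<'E'
from h import *
from plant import robot
import sys
f,x0,y0,sc,iu,iv,gu,gv=sys.argv[1],*map(float,sys.argv[2:])
v=np.load(f);s=dict(tool_pos=v[:3],tool_rot=v[3:])
d=lambda u,v:atz(robot,"wrist",(u/sc+x0-.4,v/sc+y0-.4),.0785,s)
i=d(iu,iv);g=d(gu,gv);c=np.array([.6035,-.0495,.0785]);print(i,g,np.linalg.norm(i-g))
for e in(i-c,g-c):print(np.hypot(*e[:2]),-np.arctan2(e[1],e[0]))
E
python3 ig.py w7.npy 200 150 4 308 225 367 219
```

```text
[ 0.64   -0.0669  0.0785] [ 0.6361 -0.076   0.0785] 0.009924475087102045
0.04044693968317529 0.4442264653490555
0.0420050060140141 0.682581177776654
```

Request:
play_rows(steps=[0.6,2.3,0.8,0,0,0.09,0,1.8,4.2,0.8,0,0,0.16,0,2.4,5.4,0.8,0,0,0.206,0,2.4,5.4,0.8,0,0,0.206,0])

```text
time: 7.88
tool_pos: [0.635, -0.0512, 0.0868]
tool_rot: [0.936, -0.352, -0.001, -0.0]
force: [1.0, 0.7, -0.3]
grip_width: 0.003
```

```bash
python3 - <<'E'
from h import *
from plant import robot
s=robot.observe();print(s['time'],s['tool_pos'],s['tool_rot'],s['force'])
a=robot.grab_frame("wrist")
np.save("w8.npy",np.r_[s['tool_pos'],s['tool_rot']])
cv2.imwrite("pics/w8.png",cv2.resize(a[150:250,220:340],None,fx=6,fy=6,interpolation=cv2.INTER_CUBIC))
E
python3 d.py .019 .6 .85 .05
```

```text
7.875 [ 0.635  -0.0512  0.0868] [ 0.9362 -0.3515 -0.0009 -0.0001] [ 1.0488  0.6557 -0.3385]
7.925 [ 0.6348 -0.0511  0.0867] 0.7184206823456016 [1.1808 0.059  0.6265]
0.6 [-3.1 -2.3  0.7] [ 0.     0.002 -0.118]
0.65 [-2.  -1.2  0.7] [ 0.     0.002 -0.068]
0.7 [-1.  -0.   0.7] [ 0.001  0.002 -0.018]
0.75 [-0.1  1.2  0.7] [0.001 0.002 0.032]
0.8 [0.8 2.4 0.7] [0.001 0.002 0.082]
```

View pics/w8.png

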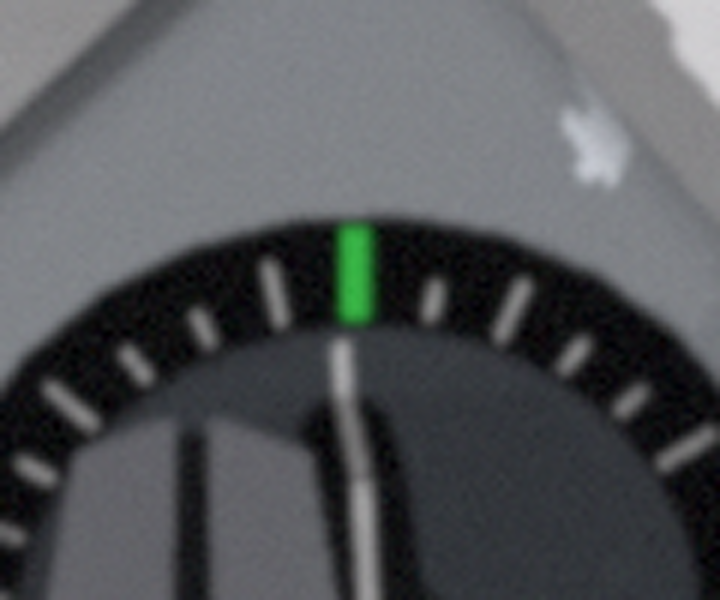

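Request:
play_rows(steps=[0.5,1.0,0.5,0,0,0.035,0,0.5,1.0,0.5,0,0,0.035,0,0.5,1.0,0.5,0,0,0.035,0])

```text
time: 8.3
tool_pos: [0.6347, -0.0522, 0.0863]
tool_rot: [0.93, -0.368, -0.001, -0.0]
force: [0.6, 0.7, 1.6]
grip_width: 0.002
```

Run:
```python
from h import *
from plant import robot
s=robot.observe();print(s['time'],s['tool_pos'],s['tool_rot'],s['force'])
a=robot.grab_frame("wrist")
np.save("w9.npy",np.r_[s['tool_pos'],s['tool_rot']])
cv2.imwrite("pics/w9.png",cv2.resize(a[150:250,220:340],None,fx=6,fy=6,interpolation=cv2.INTER_CUBIC))
```

```text
8.3 [ 0.6347 -0.0522  0.0863] [ 0.9299 -0.3677 -0.0009 -0.0001] [0.6436 0.6596 1.6055]
```

View pics/w9.png

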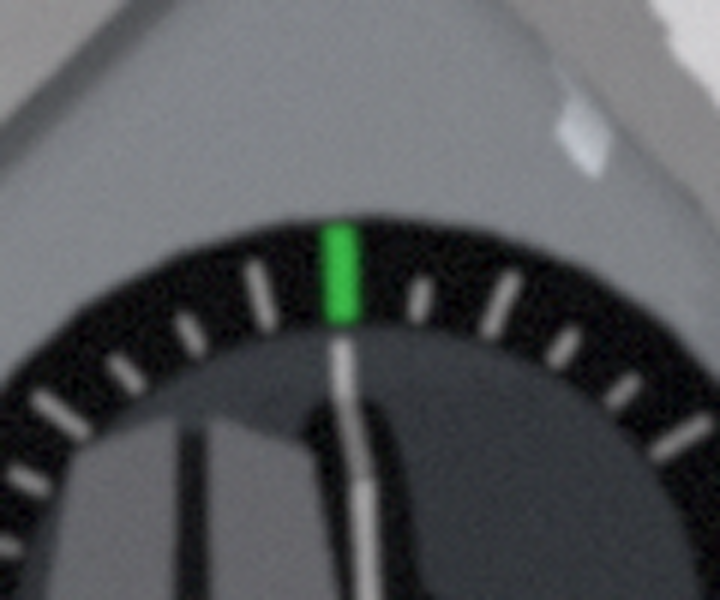

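Request:
play_rows(steps=[0,-8,0,0,0,0,0,0,-10,-60,0,0,0,0,0,-10,-90,0,0,0,0,0,-10,-90,0,0,0,0])

```text
time: 8.85
tool_pos: [0.6434, -0.0452, 0.1793]
tool_rot: [0.93, -0.368, 0.002, -0.0]
force: [0.4, 0.3, -0.5]
grip_width: 0.002
```

Run:
```python
from h import *
from plant import robot
s=robot.observe();print(s['time'],s['tool_pos'],s['force'])
print(rel(s,[.4895,-.0605,.13],0.01))
```

```text
8.85 [ 0.6434 -0.0452  0.1793] [ 0.4049  0.2543 -0.502 ]
(array([-102. ,  116.5,   48.8]), array([-0.001, -0.003, -0.763]))
```

Request:
play_rows(steps=[-102,116,20,0,0,-0.763,0,-102,116,20,0,0,-0.763,0,-102,116,35,0,0,-0.763,0,-102,116,49,0,0,-0.763,0,-102,116,49,0,0,-0.763,0,-102,116,49,0,0,-0.763,0])

```text
time: 9.6
tool_pos: [0.4898, -0.06, 0.1294]
tool_rot: [1.0, 0.004, 0.001, 0.0]
force: [-0.3, -0.0, -0.5]
grip_width: 0.005
```

Run:
```python
from h import *
from plant import robot
s=robot.observe();print(s['time'],s['tool_pos'],s['tool_rot'],s['force'])
a=robot.grab_frame("wrist");b=robot.grab_frame("top")
np.save("w10.npy",np.r_[s['tool_pos'],s['tool_rot']])
cv2.imwrite("pics/w10.png",a)
cv2.imwrite("pics/t10.png",cv2.resize(b[140:245,185:325],None,fx=5.6,fy=5.6,interpolation=cv2.INTER_CUBIC))
```

```text
9.6 [ 0.4898 -0.06    0.1294] [1.     0.004  0.0012 0.0002] [-0.2843 -0.0272 -0.508 ]
```

View pics/w10.png

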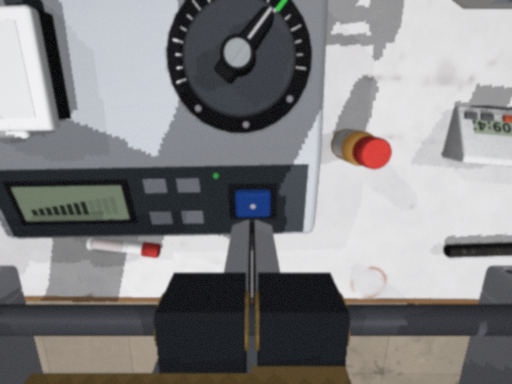

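View pics/t10.png

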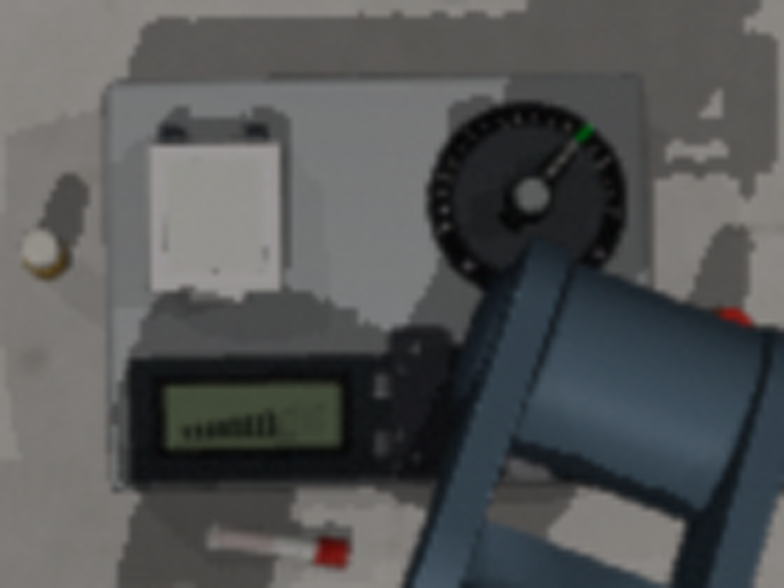

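Run:
```python
from h import *
from plant import robot
s=robot.observe();print(s['tool_pos'],atz(robot,"wrist",(253,202.5),.0735,s))
```

```text
[ 0.4903 -0.0602  0.13  ] [ 0.4928 -0.0609  0.0735]
```

Key centre agrees. Press down in steps.

Request:
play_rows(steps=[1,0,40,0,0,0,0,1,0,53,0,0,0,0,1,0,57,0,0,0,0,1,0,57,0,0,0,0])

```text
time: 10.2
tool_pos: [0.4918, -0.0603, 0.0737]
tool_rot: [1.0, 0.004, 0.002, 0.0]
force: [-1.5, 0.0, 1.4]
grip_width: 0.008
```

Request:
play_rows(steps=[0,0,2,0,0,0,0,0,0,4,0,0,0,0,0,0,4,0,0,0,0])

```text
time: 10.58
tool_pos: [0.4929, -0.0605, 0.0707]
tool_rot: [1.0, 0.004, 0.003, 0.001]
force: [0.7, 0.6, 4.5]
grip_width: 0.006
```

Request:
play_rows(steps=[-1,0,1.5,0,0,0,0,-1,0,2.5,0,0,0,0,-1,0,2.5,0,0,0,0])

```text
time: 10.95
tool_pos: [0.4932, -0.0606, 0.0701]
tool_rot: [1.0, 0.004, 0.004, 0.001]
force: [-2.4, 2.7, 14.2]
grip_width: 0.006
```

Request:
play_rows(steps=[0,0,-20,0,0,0,0,0,0,-60,0,0,0,0,-20,0,-110,0,0,0,0,-20,0,-160,0,0,0,0,-20,0,-160,0,0,0,0,-20,0,-160,0,0,0,0])

```text
time: 11.7
tool_pos: [0.4713, -0.0605, 0.2288]
tool_rot: [1.0, 0.004, 0.004, 0.001]
force: [1.4, 0.2, -0.0]
grip_width: 0.007
```

Run:
```python
from h import *
from plant import robot
s=robot.observe();print(s['time'],s['tool_pos'],s['force'])
a=robot.grab_frame("wrist");b=robot.grab_frame("scene")
cv2.imwrite("pics/w11.png",cv2.resize(a,None,fx=1.5,fy=1.5,interpolation=cv2.INTER_CUBIC))
cv2.imwrite("pics/s11.png",cv2.resize(b[130:270,180:330],None,fx=4,fy=4,interpolation=cv2.INTER_CUBIC))
```

```text
11.7 [ 0.4713 -0.0605  0.2288] [ 1.3906  0.1853 -0.0397]
```

View pics/w11.png

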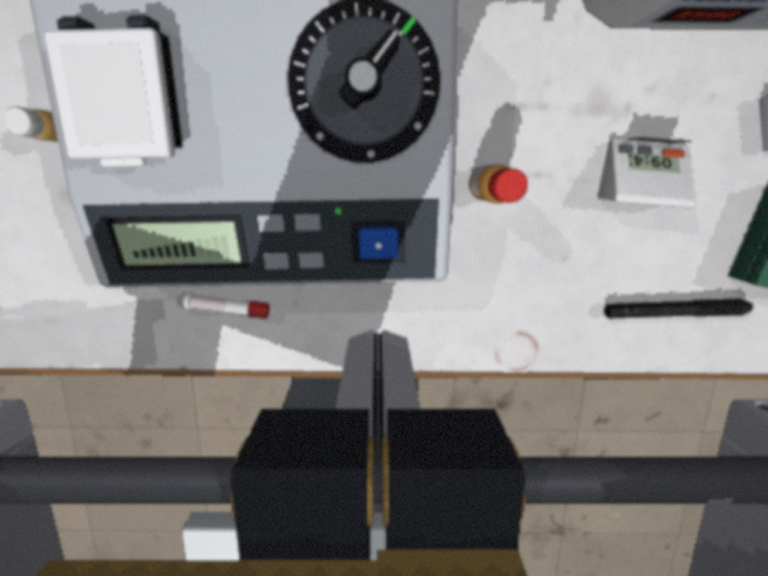

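View pics/s11.png

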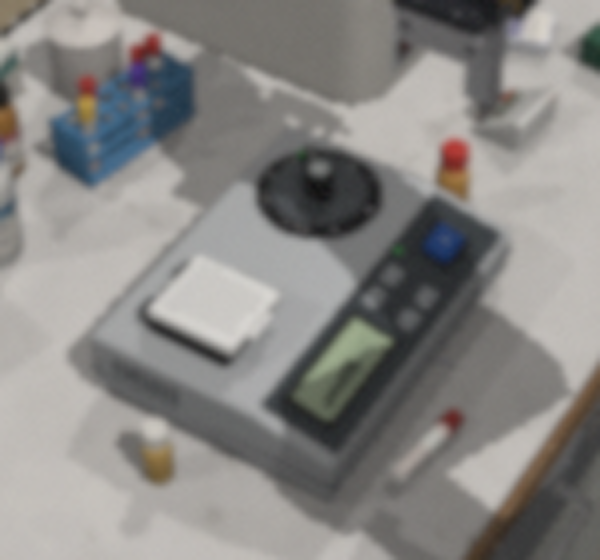

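```bash
python3 -c "
from plant import robot
print(robot.hand_in())"
```

```text
the job is handed in; nothing more can be done
None
```

The job is handed in at about 12 s. The lid is shut, the dial is set to the green line, and the zero key has been pressed and released. Everything was done with light pushes of the closed fingertips.

- **Lid:** I pushed it shut along its arc. It ended on the block at 16 N. It looks flat and closed in the later pictures.
- **Dial:** I turned the pointer clockwise about 1.4 rad in stages. The close-up shows the index line and the green line in line to within about 0.5 mm, judged by eye. The final wrist picture agrees.
- **Zero key:** I pushed it straight down until the force jumped to 14 N. The spring gives at most 3.9 N, so the key was at its stop. After I backed off, the last pictures show it up again.
- **Surroundings:** The last pictures show no visible shift of the colorimeter, bottles, tube, timer or marker; I did not measure this. The specimen cup was out of view in them, but the arm never went near it. The arm is clear, with about 1 N on the force reading.

No check failed. One rough estimate disagreed: two early camera readings put the green line at about 0.63 and 0.75 rad. I settled this by lining up the two lines directly in the close-up.

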